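# Load the pastry filler

## Robot

A 7-joint arm with a two-finger parallel gripper is mounted at the origin on a cart in front of the work surface, level with it; the furniture and walls round the work are solid. World frame = base frame: x ahead of the robot, y to its left, z up, the work surface at z = 0. Lengths are in m, angles in rad, forces in N, time in s.
With the tool pointing down it reaches from about 0.4 to 0.875 m from the base axis. Payload 19.3 kg.
Tool frame: the origin (TCP) lies at the very end of the fingers, on their centre line; the grasp point (between the pads) lies 19 mm behind it; z points along the fingers, y is the line along which they close (so a half turn about z gives the same grasp; the last joint's range is limited). The gripper opens to 85 mm and grips with 20 to 120 N. Pads are 22 mm wide; open, the fingers measure 114 mm over their backs; the gripper's body (76 mm by 85 mm) begins 54 mm behind the grasp point. The pads swing forward as they close: fully open they stand 13 mm farther back than shut.
Start: joints at [1.111, 0.521, -0.036, 1.599, 0.021, 1.021, -0.113], TCP at [0.237, -0.578, 0.231] pointing down, gripper open.
Joint ranges: [-2.91, 2.91], [-0.3, 2.13], [-1.5, 1.42], [0.17, 2.43], [-1.26, 4.41], [0.16, 1.93], [-2.52, 2.52]. Speed limits (rad/s): [1.89, 1.89, 2.39, 2.39, 3.01, 3.01, 3.01].

## Interface

Orientations are given as [roll, pitch, yaw] about the fixed x, y, z axes, in that order (R = Rz(yaw) Ry(pitch) Rx(roll)).
In Python, from workcell import monitor, optics, job_done gives the robot as it stands.
- The arm moves only by the shell command python3 -m handwheel 'ROWS' [FORCE]. ROWS is JSON, a list of rows, each an object of numbers: "dx", "dy", "dz": the shift along the tool's x, y, z in cm; "wx", "wy", "wz": the turn, a rotation vector about the tool's x, y, z in rad; "claw": the opening in per cent of the stroke, from 0 (shut) to 100 (fully open). A call has 1 to 8 rows; each row shifts and turns the commanded pose from where the row before left it, along the tool's axes as they then stand; what a row does not reach is not made up. A row lasts 1/8 s, in which the tool goes at most 62.5 mm and 10.7 degrees, less where a joint would pass 70% of its speed; a pose out of reach is approached as far as the arm can. A call with a gripper value outside its range is refused whole. The fingers move at their own pace and stop on an object; FORCE is the grip in N (left out, the last holds). Time passes only in rows, so rows that do not move let the fingers close. It gives the time, the measured TCP pose, the force, the opening and the grip force at its end, in the units of the state.
- monitor.observe(): the state, without advancing time (a new reading comes with each control period).
- optics.grab_frame(name): name is "side" or "top" or "wrist"; returns a dict with "frame" (420x560x3 uint8, blue, green, red), "fovy" (degrees; the focal length in pixels is half the picture's height over the tangent of half this angle, whatever the lens; pixels are square), "cx", "cy" (the principal point, pixels), "R" (3x3) and "t" (3): a world point X has camera coordinates R X + t. Camera axes: x right, y down, z forward; pixel columns grow to the right and rows downward; lengths in m; the calibration is good to about 2 mm. A picture is of the moment at which its call begins. There is no depth.
- job_done(): hands the job in; it is judged then, once.
Trained networks look in the newest picture that a camera, given by its name, has taken for a name from the list of things; names that differ only in an ending like _2 or _b are one class to them, and where a whole thing is asked for, a point or a joint stands for the part that bears it (a point fixed in the world has none). Each returns a list of dicts, best first, with "p" (0 to 1); they miss things now and then, are a little off and sometimes report something else, mostly with a low value. They report only what shows in the picture. A call takes as long as a camera call.
- optics.masks_of(name, camera): "region" (420x560 bool, what is visible of it) and "rect" ([left, top, width, height] in pixels, round what is visible of it).
The state is a dict: "clock": time; "qpos": joint angles; "qd": joint speeds; "joint_efforts": joint torques, N m; "position": TCP position; "tool_rot": TCP orientation; "force": force on the tool from outside, world axes, zero at the start; "moment": the same for the moment, N m; "grip_width": finger opening in m; "finger_force": force on a finger pad.
Only numpy, scipy, OpenCV 4.12 (cv2) and the standard library are available. Lean on these libraries where they do the work, as an engineer would, in place of code of your own. Each camera call takes 0.05 s, during which the arm holds its last target. There are 200 camera calls.

## Task

Load the pastry filler on the table: stand the tall round cartridge upright in the filler's round cradle, then swing the hinged clamp over it and press it down until it is fully closed and the cartridge is driven home. The short round cartridge and the square one are not wanted.

Things in the scene. Friction and masses are not known exactly. Their poses are not given: they have to be found in the camera images.
- cartridge_center (a point): Centre, half-way up, of the wanted cartridge: a loose upright aluminium cylinder, 42 mm in diameter, 100 mm tall, foot bevelled 5 mm, grey 33 mm disc on top, about 0.15 kg; z up along it. Near it stand a cartridge of the same diameter only 60 mm tall and one 100 mm tall with a square 48 mm body, in the same materials, and jars.
- cradle_home (a point): Where the cartridge's centre must end: on the cradle's axis, 68 mm above the table. Fixed steel cup, rim at z 50 mm, mouth 76 mm wide narrowing to a 60 mm bore; in it a sprung seat holds a cartridge 12 mm above home (centre at 80 mm) until pressed with 3 to 5 N. z up; x to the clamp's hinge on top of the white housing (face 61 mm away, 84 wide, 116 high); y along the hinge pin.
- clamp (a joint): Clamp angle, rad: 0 closed (arm level over the cradle, at its stop), 1.57 upright, at the start 1.75 to 2.05 (leaning back, away from the cradle). Hinge pin 85 mm from the cradle's axis along +x of cradle_home, at z 138 mm. Stiff: it stays where left; takes about 3 N at the handle, 5 N for the last 10 degrees over a cartridge, which its rubber pad presses down.
- clamp_handle (a point): Centre of the black cross handle, a bar 16 mm thick, 70 mm long, parallel to the hinge pin, at the free end of the clamp's 24 mm wide, 10 mm thick steel arm, 140 mm from the pin. Clamp closed: 55 mm in front of the cradle's axis, at z 142 mm. Axes turn with the clamp: x along the arm to the hinge, y along the bar, z out of the arm's back, the side to push for closing (up when closed).

How it is judged:
On the way:
1. the tall round cartridge stands upright in the cradle while the clamp is still open (horizontal distance between cartridge_center and cradle_home below 0.015 m and z of cartridge_center in the frame of cradle_home below 0.018 m and angle between cartridge_center's own z axis and vertical below 0.17 rad and value of joint clamp above 0.5 rad), for 0.2 s.
At the end, for the whole second after the job is handed in: The tall round cartridge stands in the cradle, within 15 mm of its axis and 10 degrees of upright, pressed down to within 6 mm of its home height, and the clamp is closed over it to within 0.09 rad (5 degrees) and at rest (horizontal distance between cartridge_center and cradle_home below 0.015 m and z of cartridge_center in the frame of cradle_home between -0.008 and 0.006 m and angle between cartridge_center's own z axis and vertical below 0.17 rad and value of joint clamp below 0.09 rad and velocity of joint clamp below 0.05 rad/s); the robot touches nothing.
It also fails if it takes over 58 s, if anything falls off the work surface, if the arm or the gripper's body presses on something with over 40 N, if the wrist force passes 120 N, or if a joint passes its speed limit or range.

## Working session

There is one attempt and no reset: what is moved stays moved. The work goes in short steps, Python scripts to look and compute and a shell command to move; the robot and the scene stay as the last step left them, time stands still between calls to the robot, and variables do not carry over. Pictures are saved under pics/ and viewed, at most 10 in all, crops included, and the job is handed in when it is done.

```bash
mkdir -p pics; ls; python3 - <<'E'
from workcell import monitor, optics
import cv2,numpy as np
s=monitor.observe();print({k:np.round(v,3) for k,v in s.items()})
ims=[]
for n in["side","top"]:
    f=optics.grab_frame(n);cv2.imwrite(f"pics/{n}0.png",f["frame"])
    print(n,f["fovy"],f["cx"],f["cy"],np.round(f["R"],3).tolist(),np.round(f["t"],3))
    for o in["cartridge_center","clamp_handle","clamp","cradle_home"]:
        try:
            print(o,[(round(d["p"],2),d["rect"]) for d in optics.masks_of(o,n)][:4])
        except Exception as e: print(o,e)
E
```

```text
pics
{'clock': np.float64(0.0), 'qpos': array([ 1.111,  0.522, -0.036,  1.6  ,  0.021,  1.021, -0.113]), 'qd': array([-0.002, -0.001, -0.001,  0.001, -0.001,  0.   , -0.   ]), 'joint_efforts': array([ 0.0000e+00, -9.2711e+01,  1.9800e+00, -3.6995e+01,  1.8000e-02,
        8.0000e-03,  0.0000e+00]), 'position': array([ 0.237, -0.578,  0.231]), 'tool_rot': array([-3.14,  0.  ,  0.39]), 'force': array([-0.305,  0.284,  0.52 ]), 'moment': array([-0.029, -0.007,  0.023]), 'finger_force': np.float64(0.0), 'grip_width': np.float64(0.086)}
side 50.03108723412327 276.8622329340117 210.87025649901648 [[-0.998, 0.062, 0.019], [0.013, 0.477, -0.879], [-0.064, -0.877, -0.477]] [0.484 0.064 1.016]
cartridge_center [(0.59, [255.4, 306.6, 32.1, 68.8])]
clamp_handle [(0.79, [192.1, 101.6, 42.3, 65.3])]
clamp [(0.82, [188.8, 100.7, 42.4, 69.3])]
cradle_home [(0.75, [191.0, 99.7, 99.8, 134.2])]
top 48.13166840771154 278.21979032593043 217.39396401453698 [[0.001, -0.999, 0.041], [-0.999, -0.002, -0.037], [0.037, -0.041, -0.998]] [0.06  0.504 1.002]
cartridge_center [(0.61, [126.3, 198.9, 34.6, 26.0])]
clamp_handle [(0.73, [359.1, 115.4, 51.1, 60.1])]
clamp [(0.77, [358.1, 114.8, 50.7, 59.8])]
cradle_home [(0.68, [318.5, 116.3, 94.2, 131.2])]
```

View pics/side0.png

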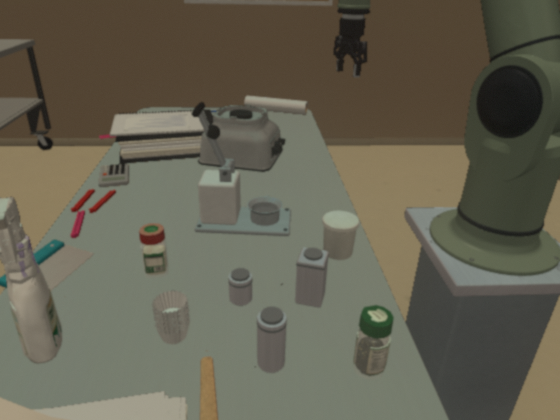

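View pics/top0.png

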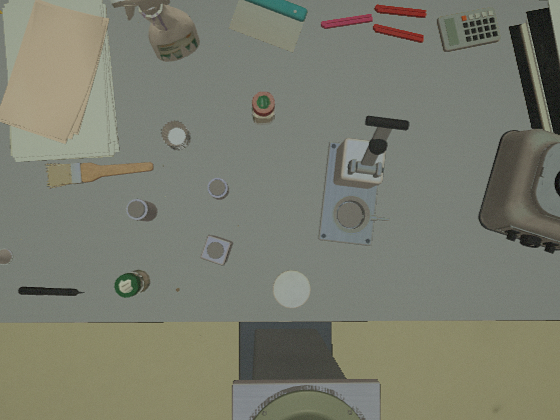

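Top view: tall round cartridge at (138,210), short round (218,188), square (216,250), cradle cup (351,213), clamp handle (387,123). Side view: tall cartridge disc near (271,317), cup (265,210).

```bash
python3 - <<'E'
import cv2,numpy as np
t=cv2.imread("pics/top0.png");s=cv2.imread("pics/side0.png")
a=cv2.resize(t[110:260,310:420],None,fx=4,fy=4,interpolation=cv2.INTER_CUBIC) #440x600
b=cv2.resize(t[185:235,110:170],None,fx=6,fy=6,interpolation=cv2.INTER_CUBIC) #360x300
c=cv2.resize(s[300:375,240:300],None,fx=4,fy=4,interpolation=cv2.INTER_CUBIC) #240x300
c=cv2.copyMakeBorder(c,0,0,0,120,0)
cv2.imwrite("pics/crop.png",np.hstack([a,np.vstack([b,c])]))
E
```

```text
(no output)
```

View pics/crop.png

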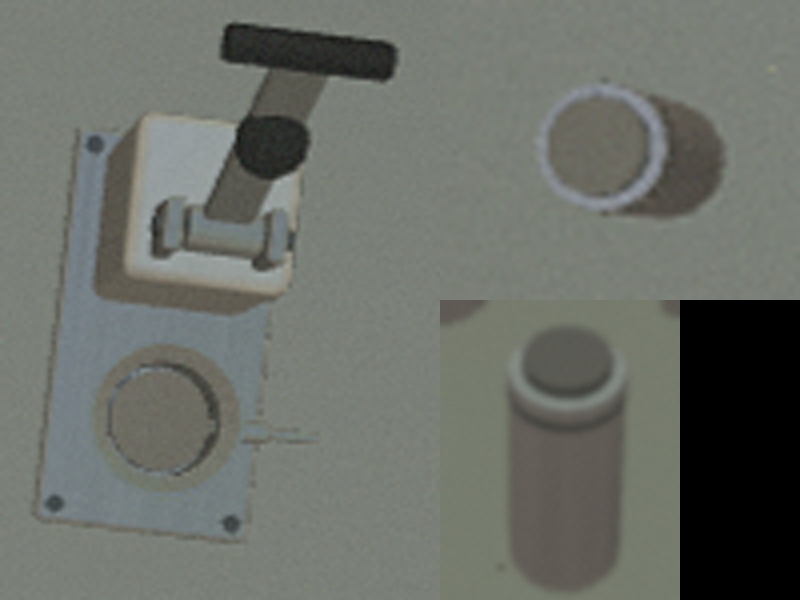

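```bash
cat > h.py <<'E'
import numpy as np
from workcell import monitor, optics
from scipy.spatial.transform import Rotation as Ro
def ray(f,u,v,z):
    fl=210/np.tan(np.radians(f["fovy"])/2); R=np.array(f["R"]);t=np.array(f["t"])
    d=R.T@[(u-f["cx"])/fl,(v-f["cy"])/fl,1]; c=-R.T@t
    return c+d*(z-c[2])/d[2]
def proj(f,X):
    fl=210/np.tan(np.radians(f["fovy"])/2); p=np.array(f["R"])@X+f["t"]
    return np.round([f["cx"]+fl*p[0]/p[2],f["cy"]+fl*p[1]/p[2]],1)
def to_tool(target,yaw=None):
    s=monitor.observe();R=Ro.from_euler("xyz",s["tool_rot"])
    print("tcp",np.round(s["position"],4),"rot",np.round(s["tool_rot"],3),"F",np.round(s["force"],1),"w",round(s["grip_width"],4),"clk",s["clock"])
    print("shift cm",np.round(R.inv().apply(np.array(target)-s["position"])*100,2))
    if yaw is not None: print("turn",np.round((R.inv()*Ro.from_euler("xyz",[np.pi,0,yaw])).as_rotvec(),3))
E
python3 - <<'E'
from h import *
t=optics.grab_frame("top");s=optics.grab_frame("side")
print("cart top",ray(t,136.7,209.5,.1),"side",ray(s,240+568/4-110,300+(360-300)/4,.1) )
C=ray(t,352,214.5,.05);print("cradle",C)
P=lambda u,v,z:ray(t,310+u/4,110+v/4,z)
print("side cradle rim proj of C",proj(s,C))
a=P(80,130,.006);b=P(37,517,.006);c=P(245,540,.006)
print("yaws",np.arctan2(*(a-b)[1::-1]),np.arctan2(*(b-c)[1::-1])-np.pi/2)
h=P(225,42,.27)-P(395,62,.27);print(np.arctan2(h[1],h[0])-np.pi/2)
yaw=np.arctan2(*(a-b)[1::-1]);X=np.array([np.cos(yaw),np.sin(yaw),0])
for al in[1.75,1.85,1.95,2.05]:
    r=.140;H=C+X*(.085-r*np.cos(al)-.004*np.sin(al)*-1);H[2]=.138+r*np.sin(al)+.004*np.cos(al)
    print(al,H,proj(t,H),proj(s,H))
to_tool([.5,.3,.25],-.11)
E
```

```text
cart top [0.51494487 0.33814581 0.1       ] side [0.5152535  0.34336509 0.1       ]
cradle [ 0.50858025 -0.0904045   0.05      ]
side cradle rim proj of C [264.7 203.9]
yaws -0.11352812055024628 -0.10904917343142961
-0.10629463791419447
1.75 [ 0.62173749 -0.10330651  0.27504505] [387.4 138.1] [210.8 105.7]
1.85 [ 0.63518769 -0.10484008  0.27147617] [387.6 130.3] [204.4 107.2]
1.95 [ 0.64821669 -0.10632562  0.26657364] [387.7 123. ] [198.3 109.3]
2.05 [ 0.66069432 -0.1077483   0.26038644] [387.4 116.4] [192.6 112. ]
tcp [ 0.2375 -0.5781  0.2313] rot [3.142 0.    0.39 ] F [ 0.9 -0.   0.9] w 0.0856 clk 0.6
shift cm [ 57.65 -71.25  -1.87]
turn [0.  0.  0.5]
```

```bash
python3 -m handwheel '[{"wz":0.167,"dz":-3},{"wz":0.167,"dz":-3},{"wz":0.166},{"dx":3.5,"dy":-4.5},{"dx":3.5,"dy":-4.5},{"dx":3.5,"dy":-4.5},{"dx":3.5,"dy":-4.5},{"dx":3.5,"dy":-4.5}]'
python3 -m handwheel '[{"dy":-5},{"dy":-5},{"dy":-5},{"dy":-5},{"dy":-5},{"dy":-5},{"dy":-5},{"dy":-5}]'
python3 -m handwheel '[{"dy":-5},{"dy":-5},{"dy":-5},{"dy":-5},{"dy":-5},{},{}]'
python3 -c "
from h import *
to_tool([.515,.34,.13],-.11)"
```

```text
tcp [ 0.2375 -0.5781  0.2313] rot [3.142 0.    0.39 ] F [ 0.9 -0.   0.9] w 0.0856 clk 0.6
shift cm [ 60.56 -74.38  10.13]
turn [0.  0.  0.5]schema error: expected keys dx, dy, dz, wx, wy, wz, claw
schema error: expected keys dx, dy, dz, wx, wy, wz, claw
schema error: expected keys dx, dy, dz, wx, wy, wz, claw
```

```bash
python3 -m handwheel '[{"dx":0,"dy":0,"dz":-3,"wx":0,"wy":0,"wz":0.167,"claw":100},{"dx":0,"dy":0,"dz":-3,"wx":0,"wy":0,"wz":0.167,"claw":100},{"dx":0,"dy":0,"dz":0,"wx":0,"wy":0,"wz":0.166,"claw":100},{"dx":3.5,"dy":-4.5,"dz":0,"wx":0,"wy":0,"wz":0,"claw":100},{"dx":3.5,"dy":-4.5,"dz":0,"wx":0,"wy":0,"wz":0,"claw":100},{"dx":3.5,"dy":-4.5,"dz":0,"wx":0,"wy":0,"wz":0,"claw":100},{"dx":3.5,"dy":-4.5,"dz":0,"wx":0,"wy":0,"wz":0,"claw":100},{"dx":3.5,"dy":-4.5,"dz":0,"wx":0,"wy":0,"wz":0,"claw":100}]'
python3 -c "
from h import *
to_tool([.515,.34,.13],-.11)"
```

```text
clock: 1.6
position: [0.4373, -0.3723, 0.2915]
tool_rot: [3.141, -0.0, -0.11]
force: [0.5, -0.6, 0.8]
grip_width: 0.0856
finger_force: 0.0
tcp [ 0.4373 -0.3723  0.2915] rot [ 3.141 -0.    -0.11 ] F [ 0.5 -0.6  0.8] w 0.0856 clk 1.6
shift cm [ -0.12 -71.65  16.14]
turn [ 0. -0. -0.]
```

```bash
python3 -m handwheel '[{"dx":0,"dy":-4.5,"dz":0,"wx":0,"wy":0,"wz":0,"claw":100},{"dx":0,"dy":-4.5,"dz":0,"wx":0,"wy":0,"wz":0,"claw":100},{"dx":0,"dy":-4.5,"dz":0,"wx":0,"wy":0,"wz":0,"claw":100},{"dx":0,"dy":-4.5,"dz":0,"wx":0,"wy":0,"wz":0,"claw":100},{"dx":0,"dy":-4.5,"dz":0,"wx":0,"wy":0,"wz":0,"claw":100},{"dx":0,"dy":-4.5,"dz":0,"wx":0,"wy":0,"wz":0,"claw":100},{"dx":0,"dy":-4.5,"dz":0,"wx":0,"wy":0,"wz":0,"claw":100},{"dx":0,"dy":-4.5,"dz":0,"wx":0,"wy":0,"wz":0,"claw":100}]'
python3 -m handwheel '[{"dx":0,"dy":-4.5,"dz":0,"wx":0,"wy":0,"wz":0,"claw":100},{"dx":0,"dy":-4.5,"dz":0,"wx":0,"wy":0,"wz":0,"claw":100},{"dx":0,"dy":-4.5,"dz":0,"wx":0,"wy":0,"wz":0,"claw":100},{"dx":0,"dy":-4.5,"dz":0,"wx":0,"wy":0,"wz":0,"claw":100},{"dx":0,"dy":-4.5,"dz":2,"wx":0,"wy":0,"wz":0,"claw":100},{"dx":0,"dy":-4.5,"dz":3,"wx":0,"wy":0,"wz":0,"claw":100},{"dx":0,"dy":-4.5,"dz":3,"wx":0,"wy":0,"wz":0,"claw":100},{"dx":0,"dy":-4,"dz":2,"wx":0,"wy":0,"wz":0,"claw":100}]'
python3 - <<'E'
from h import *
import cv2
f=optics.grab_frame("wrist");cv2.imwrite("pics/w1.png",f["frame"])
g=optics.grab_frame("side");cv2.imwrite("pics/s1.png",g["frame"])
print("R",np.round(f["R"],3).tolist())
cam=-np.array(f["R"]).T@f["t"];print("cam",cam)
to_tool([.515,.34,.045],-.11)
print(proj(f,[.515,.34,.1]))
for n in "wrist","side": print([(round(d["p"],2),d["rect"]) for d in optics.masks_of("cartridge_center",n)])
# circle fit of disc
E
```

```text
clock: 2.6
position: [0.4758, -0.0145, 0.2915]
tool_rot: [-3.142, -0.001, -0.11]
force: [1.0, -0.3, 0.8]
grip_width: 0.0851
finger_force: 0.0
clock: 3.6
position: [0.5146, 0.3382, 0.1898]
tool_rot: [3.141, 0.001, -0.11]
force: [0.9, -0.2, 0.7]
grip_width: 0.0854
finger_force: 0.0
R [[-0.109, -0.994, 0.002], [-0.955, 0.105, 0.278], [-0.277, 0.029, -0.961]]
cam [0.58481   0.3307916 0.3324818]
tcp [0.5129 0.341  0.1887] rot [ 3.141e+00  3.000e-03 -1.050e-01] F [-1.  -0.   0.2] w 0.0855 clk 3.7
shift cm [ 0.26  0.08 14.37]
turn [0.    0.003 0.005]
[276.5 213.7]
[(0.68, [241.0, 163.6, 61.6, 71.5])]
[(0.78, [254.6, 307.2, 30.3, 65.6])]
```

View pics/w1.png

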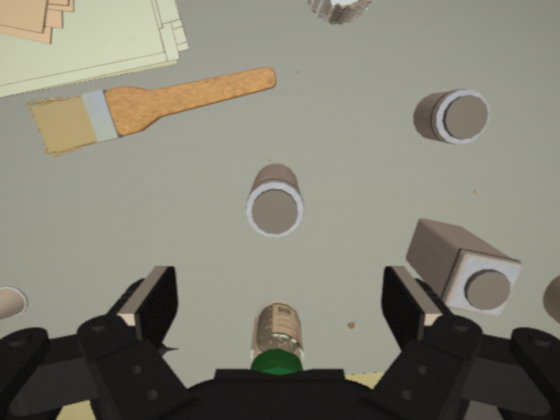

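Disc seen at (275,212) in the wrist view, predicted (276,214): the estimate is good. Descend and grip.

```bash
python3 -m handwheel '[{"dx":0.25,"dy":0.08,"dz":3,"wx":0,"wy":0,"wz":0,"claw":100},{"dx":0,"dy":0,"dz":3,"wx":0,"wy":0,"wz":0,"claw":100},{"dx":0,"dy":0,"dz":3,"wx":0,"wy":0,"wz":0,"claw":100},{"dx":0,"dy":0,"dz":3,"wx":0,"wy":0,"wz":0,"claw":100},{"dx":0,"dy":0,"dz":2.4,"wx":0,"wy":0,"wz":0,"claw":100},{"dx":0,"dy":0,"dz":0,"wx":0,"wy":0,"wz":0,"claw":100}]' 40
python3 -m handwheel '[{"dx":0,"dy":0,"dz":0,"wx":0,"wy":0,"wz":0,"claw":30},{"dx":0,"dy":0,"dz":0,"wx":0,"wy":0,"wz":0,"claw":30},{"dx":0,"dy":0,"dz":0,"wx":0,"wy":0,"wz":0,"claw":30},{"dx":0,"dy":0,"dz":0,"wx":0,"wy":0,"wz":0,"claw":30},{"dx":0,"dy":0,"dz":0,"wx":0,"wy":0,"wz":0,"claw":30},{"dx":0,"dy":0,"dz":0,"wx":0,"wy":0,"wz":0,"claw":30},{"dx":0,"dy":0,"dz":0,"wx":0,"wy":0,"wz":0,"claw":30},{"dx":0,"dy":0,"dz":0,"wx":0,"wy":0,"wz":0,"claw":30}]' 40
```

```text
clock: 4.55
position: [0.5171, 0.3345, 0.0467]
tool_rot: [3.14, 0.001, -0.111]
force: [-0.5, -0.8, -0.7]
grip_width: 0.0854
finger_force: 0.0
clock: 5.55
position: [0.5178, 0.3365, 0.0483]
tool_rot: [-3.14, -0.001, -0.11]
force: [1.1, 1.3, 7.7]
grip_width: 0.0415
finger_force: 39.3
```

```bash
python3 -m handwheel '[{"dx":0,"dy":0,"dz":-1,"wx":0,"wy":0,"wz":0,"claw":30},{"dx":0,"dy":0,"dz":-3,"wx":0,"wy":0,"wz":0,"claw":30},{"dx":0,"dy":0,"dz":-4,"wx":0,"wy":0,"wz":0,"claw":30},{"dx":0,"dy":2,"dz":-4,"wx":0,"wy":0,"wz":0,"claw":30},{"dx":0,"dy":4,"dz":0,"wx":0,"wy":0,"wz":0,"claw":30},{"dx":0,"dy":4,"dz":0,"wx":0,"wy":0,"wz":0,"claw":30},{"dx":0,"dy":4,"dz":0,"wx":0,"wy":0,"wz":0,"claw":30}]'
python3 -c "
from h import *
to_tool([.510,-.09,.15],-.11)"
```

```text
clock: 6.42
position: [0.5015, 0.1952, 0.1679]
tool_rot: [3.141, -0.0, -0.11]
force: [1.8, -1.0, -1.6]
grip_width: 0.0419
finger_force: 39.7
tcp [0.5015 0.1952 0.1679] rot [ 3.141 -0.    -0.11 ] F [ 1.8 -1.  -1.6] w 0.0419 clk 6.425
shift cm [ 3.99 28.26  1.8 ]
turn [ 0. -0. -0.]
```

```bash
python3 -m handwheel '[{"dx":0.5,"dy":4,"dz":0,"wx":0,"wy":0,"wz":0,"claw":30},{"dx":0.5,"dy":4,"dz":0,"wx":0,"wy":0,"wz":0,"claw":30},{"dx":0.5,"dy":4,"dz":0,"wx":0,"wy":0,"wz":0,"claw":30},{"dx":0.5,"dy":4,"dz":0,"wx":0,"wy":0,"wz":0,"claw":30},{"dx":0.5,"dy":4,"dz":0,"wx":0,"wy":0,"wz":0,"claw":30},{"dx":0.5,"dy":4,"dz":0.4,"wx":0,"wy":0,"wz":0,"claw":30},{"dx":0.5,"dy":3,"dz":0.4,"wx":0,"wy":0,"wz":0,"claw":30},{"dx":0.5,"dy":1.3,"dz":0.5,"wx":0,"wy":0,"wz":0,"claw":30}]'
python3 -m handwheel '[{"dx":0,"dy":0,"dz":0,"wx":0,"wy":0,"wz":0,"claw":30},{"dx":0,"dy":0,"dz":0,"wx":0,"wy":0,"wz":0,"claw":30}]'
python3 - <<'E'
from h import *
import cv2
f=optics.grab_frame("wrist");g=optics.grab_frame("side");t=optics.grab_frame("top")
o=lambda im,c,r,w,h,k:cv2.resize(im[r:r+h,c:c+w],None,fx=k,fy=k,interpolation=cv2.INTER_CUBIC)
cv2.imwrite("pics/p2.png",np.hstack([o(g["frame"],190,90,120,150,4),cv2.resize(t["frame"][110:260,310:390],None,fx=4,fy=4)]))
cv2.imwrite("pics/w2.png",f["frame"])
s=monitor.observe();p=s["position"]
print("predicted wrist rim centre",proj(f,[.5086,-.0904,.05]),"side: rim centre",proj(g,[.5086,-.0904,.05]),"cart foot",proj(g,[p[0]-.002,p[1],p[2]-.048]))
to_tool([.510,-.09,.08],-.11)
E
```

```text
clock: 7.42
position: [0.5102, -0.0907, 0.1546]
tool_rot: [3.141, -0.0, -0.112]
force: [0.2, -0.1, -0.7]
grip_width: 0.0422
finger_force: 39.7
clock: 7.68
position: [0.5105, -0.0877, 0.1544]
tool_rot: [-3.141, 0.0, -0.109]
force: [0.3, 0.2, -1.5]
grip_width: 0.0416
finger_force: 39.7
predicted wrist rim centre [283.3 210.4] side: rim centre [264.7 203.9] cart foot [264.9 182. ]
tcp [ 0.5106 -0.088   0.1545] rot [-3.141 -0.    -0.109] F [ 0.1  0.3 -1.4] w 0.0417 clk 7.825
shift cm [-0.04  0.21  7.45]
turn [-0.    -0.     0.001]
```

View pics/p2.png

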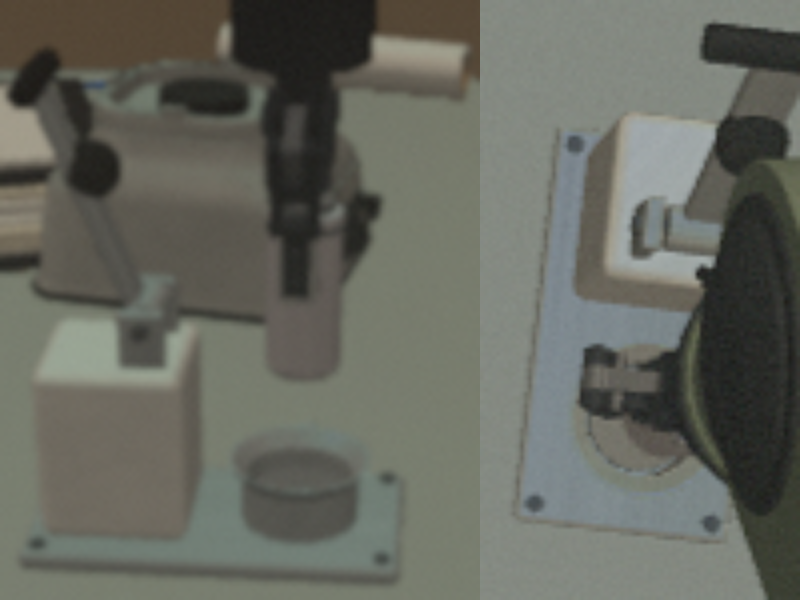

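View pics/w2.png

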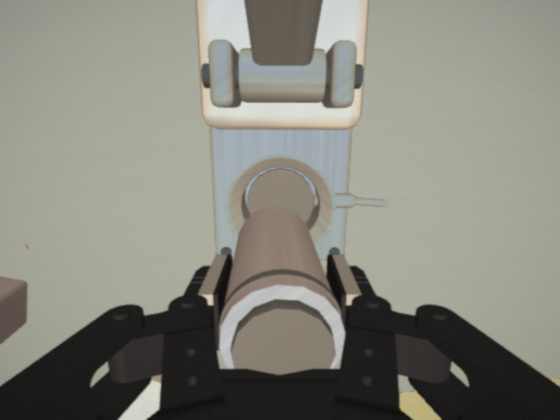

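Side view: the foot (265,183) lies over the cup (265,204); wrist: rim centre (280,206), about 2 mm beyond the prediction. Small correction, then insert.

```bash
python3 -m handwheel '[{"dx":0.2,"dy":0.05,"dz":1,"wx":0,"wy":0,"wz":0,"claw":30},{"dx":0,"dy":0,"dz":2,"wx":0,"wy":0,"wz":0,"claw":30},{"dx":0,"dy":0,"dz":1.5,"wx":0,"wy":0,"wz":0,"claw":30},{"dx":0,"dy":0,"dz":1.5,"wx":0,"wy":0,"wz":0,"claw":30},{"dx":0,"dy":0,"dz":1,"wx":0,"wy":0,"wz":0,"claw":30},{"dx":0,"dy":0,"dz":0.4,"wx":0,"wy":0,"wz":0,"claw":30},{"dx":0,"dy":0,"dz":0,"wx":0,"wy":0,"wz":0,"claw":30}]'
python3 -c "
from h import *
to_tool([.512,-.089,.077],-.11)"
```

```text
clock: 8.7
position: [0.5124, -0.0897, 0.0803]
tool_rot: [-3.142, 0.0, -0.11]
force: [0.6, 0.2, -1.0]
grip_width: 0.0417
finger_force: 39.7
tcp [ 0.5124 -0.0897  0.0803] rot [-3.142  0.    -0.11 ] F [ 0.6  0.2 -1. ] w 0.0417 clk 8.7
shift cm [-0.05 -0.06  0.33]
turn [-0.  0. -0.]
```

```bash
python3 -m handwheel '[{"dx":0,"dy":0,"dz":0.2,"wx":0,"wy":0,"wz":0,"claw":30},{"dx":0,"dy":0,"dz":0.15,"wx":0,"wy":0,"wz":0,"claw":30},{"dx":0,"dy":0,"dz":0,"wx":0,"wy":0,"wz":0,"claw":30}]'
```

```text
clock: 9.07
position: [0.5126, -0.0897, 0.077]
tool_rot: [-3.142, -0.0, -0.11]
force: [0.4, -0.8, 1.8]
grip_width: 0.0417
finger_force: 39.6
```

```bash
python3 -m handwheel '[{"dx":0,"dy":0,"dz":0,"wx":0,"wy":0,"wz":0,"claw":80},{"dx":0,"dy":0,"dz":0,"wx":0,"wy":0,"wz":0,"claw":80},{"dx":0,"dy":0,"dz":0,"wx":0,"wy":0,"wz":0,"claw":80},{"dx":0,"dy":0,"dz":0,"wx":0,"wy":0,"wz":0,"claw":80},{"dx":0,"dy":0,"dz":-1,"wx":0,"wy":0,"wz":0,"claw":80},{"dx":0,"dy":0,"dz":-3,"wx":0,"wy":0,"wz":0,"claw":80},{"dx":0,"dy":0,"dz":-4,"wx":0,"wy":0,"wz":0,"claw":80},{"dx":0,"dy":0,"dz":-4,"wx":0,"wy":0,"wz":0,"claw":80}]'
python3 -m handwheel '[{"dx":-3,"dy":0,"dz":-4,"wx":0,"wy":0,"wz":0,"claw":80},{"dx":-3,"dy":0,"dz":-4,"wx":0,"wy":0,"wz":0,"claw":0},{"dx":0,"dy":0,"dz":0,"wx":0,"wy":0,"wz":0,"claw":0}]'
python3 - <<'E'
from h import *
import cv2
g=optics.grab_frame("side");f=optics.grab_frame("wrist")
cv2.imwrite("pics/p3.png",np.hstack([cv2.resize(g["frame"][130:240,180:290],(440,440),interpolation=2),cv2.resize(f["frame"],(360,270))[:, :].repeat(1,0) if 0 else cv2.copyMakeBorder(cv2.resize(f["frame"],(360,270)),0,170,0,0,0)]))
for n in "wrist","side": print([(round(d["p"],2),d["rect"]) for d in optics.masks_of("cartridge_center",n)])
print("expected top: side",proj(g,[.511,-.09,.13]),"wrist",proj(f,[.511,-.09,.13]))
E
```

```text
clock: 10.07
position: [0.5122, -0.0897, 0.1987]
tool_rot: [-3.141, -0.0, -0.11]
force: [1.2, -0.4, 0.4]
grip_width: 0.0681
finger_force: 0.0
clock: 10.45
position: [0.4524, -0.0832, 0.2802]
tool_rot: [3.141, -0.005, -0.111]
force: [0.6, -0.3, -0.2]
grip_width: 0.0326
finger_force: 0.0
[]
[(0.68, [255.7, 168.9, 16.9, 42.2])]
expected top: side [263.9 172.1] wrist [279.7 125.4]
```

View pics/p3.png

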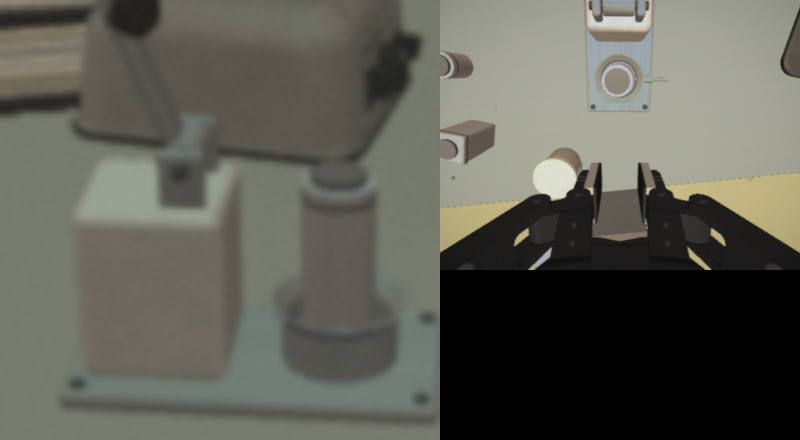

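The cartridge stands upright in the cup (wrist disc at (276,125), expected (280,125)). Next go over and behind the handle with closed fingers.

```bash
python3 -m handwheel '[{"dx":0,"dy":0,"dz":-3,"wx":0,"wy":0,"wz":0,"claw":0},{"dx":0,"dy":0,"dz":-3,"wx":0,"wy":0,"wz":0,"claw":0},{"dx":4,"dy":0,"dz":0,"wx":0,"wy":0,"wz":0,"claw":0},{"dx":4,"dy":0,"dz":0,"wx":0,"wy":0,"wz":0,"claw":0},{"dx":4,"dy":0,"dz":0,"wx":0,"wy":0,"wz":0,"claw":0},{"dx":4,"dy":0,"dz":0,"wx":0,"wy":0,"wz":0,"claw":0},{"dx":4,"dy":0,"dz":0,"wx":0,"wy":0,"wz":0,"claw":0},{"dx":3.8,"dy":0,"dz":0,"wx":0,"wy":0,"wz":0,"claw":0}]'
python3 -m handwheel '[{"dx":0,"dy":0,"dz":3,"wx":0,"wy":0,"wz":0,"claw":0},{"dx":0,"dy":0,"dz":3,"wx":0,"wy":0,"wz":0,"claw":0},{"dx":0,"dy":0,"dz":3,"wx":0,"wy":0,"wz":0,"claw":0},{"dx":0,"dy":0,"dz":0,"wx":0,"wy":0,"wz":0,"claw":0}]'
cat >> h.py <<'E'
C=np.array([.5105,-.0895,0]);X=np.array([np.cos(-.11),np.sin(-.11),0])
def uz():
    s=monitor.observe();d=s["position"]-C
    print("u %.4f v %.4f z %.4f"%(d@X,d@np.array([X[1],-X[0],0]),d[2]),"F",np.round(s["force"],1),np.round(s["tool_rot"],3),s["clock"])
E
python3 -c "
from h import *
import cv2
uz();g=optics.grab_frame('side');cv2.imwrite('pics/p4.png',cv2.resize(g['frame'][50:240,150:300],(600,760))[:600])"
```

```text
clock: 11.65
position: [0.6907, -0.1093, 0.3348]
tool_rot: [-3.142, 0.002, -0.11]
force: [-0.6, -0.5, 0.0]
grip_width: -0.0002
finger_force: 0.0
clock: 12.15
position: [0.6883, -0.1091, 0.2434]
tool_rot: [-3.141, 0.006, -0.11]
force: [0.9, -0.2, 0.7]
grip_width: -0.0002
finger_force: 0.0
u 0.1788 v -0.0001 z 0.2434 F [ 0.9 -0.2  0.7] [-3.141  0.006 -0.11 ] 12.15
```

View pics/p4.png

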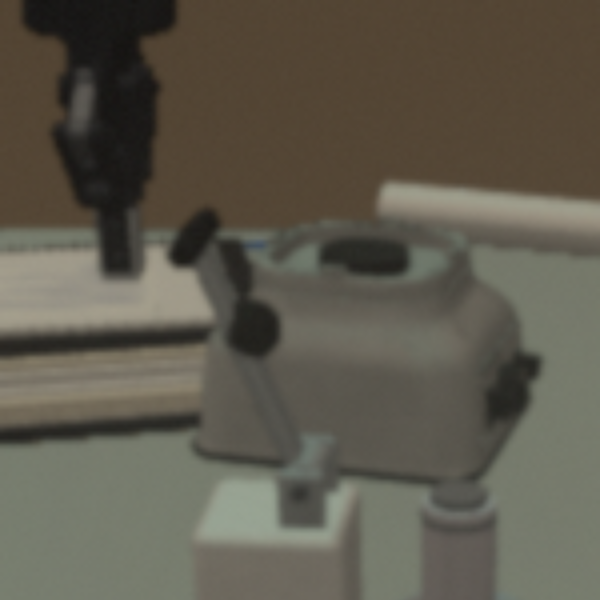

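Picture: closed fingers (120,240) stand behind the handle (195,240). Push.

```bash
python3 -m handwheel '[{"dx":-1.5,"dy":0,"dz":0,"wx":0,"wy":0,"wz":0,"claw":0},{"dx":-1.5,"dy":0,"dz":0,"wx":0,"wy":0,"wz":0,"claw":0},{"dx":-1.5,"dy":0,"dz":0,"wx":0,"wy":0,"wz":0,"claw":0},{"dx":-1.5,"dy":0,"dz":0,"wx":0,"wy":0,"wz":0,"claw":0}]'
python3 -c "from h import *;uz()"
python3 -m handwheel '[{"dx":-1.5,"dy":0,"dz":0,"wx":0,"wy":0,"wz":0,"claw":0},{"dx":-1.5,"dy":0,"dz":0,"wx":0,"wy":0,"wz":0,"claw":0},{"dx":-1.5,"dy":0,"dz":-0.2,"wx":0,"wy":0,"wz":0,"claw":0},{"dx":-1.5,"dy":0,"dz":-0.2,"wx":0,"wy":0,"wz":0,"claw":0},{"dx":-1.5,"dy":0,"dz":-0.2,"wx":0,"wy":0,"wz":0,"claw":0},{"dx":-1,"dy":0,"dz":0,"wx":0,"wy":0,"wz":0,"claw":0}]'
python3 -c "
from h import *
import cv2
uz();g=optics.grab_frame('side');cv2.imwrite('pics/p5.png',cv2.resize(g['frame'][80:240,160:310],(600,640))[:600])"
```

```text
clock: 12.7
position: [0.6307, -0.1027, 0.2488]
tool_rot: [-3.141, -0.004, -0.11]
force: [4.5, -0.2, 3.1]
grip_width: -0.0
finger_force: 1.6
u 0.1209 v -0.0001 z 0.2488 F [ 4.5 -0.2  3.1] [-3.141 -0.004 -0.11 ] 12.7
clock: 13.45
position: [0.5446, -0.0933, 0.2534]
tool_rot: [3.142, -0.001, -0.11]
force: [3.0, -0.3, -0.7]
grip_width: -0.0002
finger_force: 1.3
u 0.0343 v 0.0000 z 0.2534 F [ 3.  -0.3 -0.7] [ 3.142e+00 -1.000e-03 -1.100e-01] 13.45
```

View pics/p5.png

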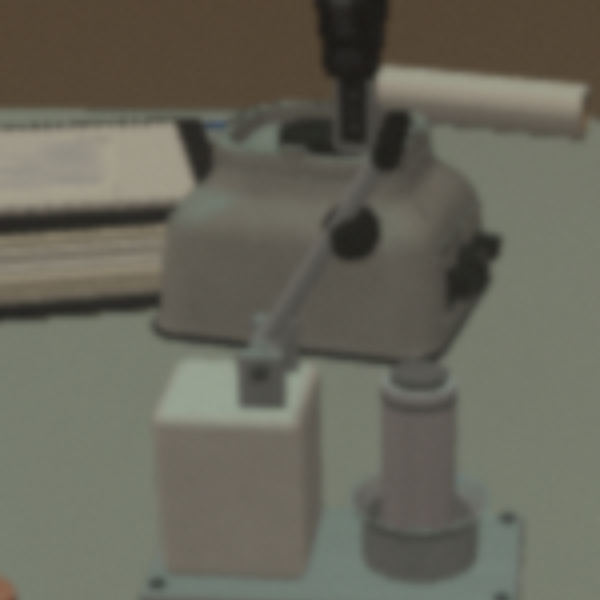

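Picture: finger pushes the handle at (390,140), clamp at about 1.0 rad, cartridge upright below. Push on, then change to pressing from above.

```bash
python3 -m handwheel '[{"dx":-1,"dy":0,"dz":0.5,"wx":0,"wy":0,"wz":0,"claw":0},{"dx":-1,"dy":0,"dz":0.5,"wx":0,"wy":0,"wz":0,"claw":0},{"dx":-1,"dy":0,"dz":0.5,"wx":0,"wy":0,"wz":0,"claw":0},{"dx":0,"dy":0,"dz":0,"wx":0,"wy":0,"wz":0,"claw":0}]'
python3 -c "from h import *;uz()"
python3 -m handwheel '[{"dx":0.3,"dy":0,"dz":-1,"wx":0,"wy":0,"wz":0,"claw":0},{"dx":0,"dy":0,"dz":-2,"wx":0,"wy":0,"wz":0,"claw":0},{"dx":-0.9,"dy":0,"dz":0,"wx":0,"wy":0,"wz":0,"claw":0},{"dx":-1,"dy":0,"dz":0,"wx":0,"wy":0,"wz":0,"claw":0},{"dx":0,"dy":0,"dz":0,"wx":0,"wy":0,"wz":0,"claw":0}]'
python3 -c "from h import *;uz()"
```

```text
clock: 14.0
position: [0.5144, -0.09, 0.2372]
tool_rot: [3.142, 0.002, -0.11]
force: [-0.8, -0.7, 0.5]
grip_width: 0.0001
finger_force: 0.0
u 0.0039 v 0.0000 z 0.2372 F [-0.8 -0.7  0.5] [ 3.142e+00  2.000e-03 -1.100e-01] 14.0
clock: 14.62
position: [0.4986, -0.0883, 0.2676]
tool_rot: [3.141, 0.001, -0.11]
force: [0.1, -0.3, -0.4]
grip_width: 0.0
finger_force: 0.0
u -0.0119 v 0.0001 z 0.2676 F [ 0.1 -0.3 -0.4] [ 3.141e+00  1.000e-03 -1.100e-01] 14.625
```

```bash
python3 -m handwheel '[{"dx":0,"dy":0,"dz":1.2,"wx":0,"wy":0,"wz":0,"claw":0},{"dx":0,"dy":0,"dz":1.2,"wx":0,"wy":0,"wz":0,"claw":0},{"dx":-0.6,"dy":0,"dz":0.75,"wx":0,"wy":0,"wz":0,"claw":0},{"dx":-0.6,"dy":0,"dz":0.75,"wx":0,"wy":0,"wz":0,"claw":0},{"dx":-0.8,"dy":0,"dz":1.25,"wx":0,"wy":0,"wz":0,"claw":0},{"dx":-0.6,"dy":0,"dz":1.2,"wx":0,"wy":0,"wz":0,"claw":0}]'
python3 -c "from h import *;uz()"
python3 -m handwheel '[{"dx":-0.5,"dy":0,"dz":1.3,"wx":0,"wy":0,"wz":0,"claw":0},{"dx":-0.4,"dy":0,"dz":1.3,"wx":0,"wy":0,"wz":0,"claw":0}]'
python3 -c "from h import *;uz()"
```

```text
clock: 15.38
position: [0.4729, -0.0853, 0.2031]
tool_rot: [-3.142, 0.001, -0.11]
force: [-2.8, 0.1, 3.6]
grip_width: -0.0003
finger_force: 1.9
u -0.0379 v -0.0000 z 0.2031 F [-2.8  0.1  3.6] [-3.142e+00  1.000e-03 -1.100e-01] 15.375
clock: 15.62
position: [0.4644, -0.0844, 0.1773]
tool_rot: [-3.142, 0.0, -0.11]
force: [-1.6, 0.9, 1.4]
grip_width: -0.0002
finger_force: 1.3
u -0.0464 v -0.0000 z 0.1773 F [-1.6  0.9  1.4] [-3.142  0.    -0.11 ] 15.625
```

```bash
python3 -m handwheel '[{"dx":-0.3,"dy":0,"dz":0.8,"wx":0,"wy":0,"wz":0,"claw":0},{"dx":-0.2,"dy":0,"dz":0.8,"wx":0,"wy":0,"wz":0,"claw":0},{"dx":0,"dy":0,"dz":0.6,"wx":0,"wy":0,"wz":0,"claw":0},{"dx":0,"dy":0,"dz":0.4,"wx":0,"wy":0,"wz":0,"claw":0},{"dx":0,"dy":0,"dz":0,"wx":0,"wy":0,"wz":0,"claw":0}]'
python3 -c "from h import *;uz()"
```

```text
clock: 16.25
position: [0.4597, -0.0838, 0.1521]
tool_rot: [-3.142, 0.0, -0.11]
force: [0.2, -0.1, 0.8]
grip_width: 0.0001
finger_force: 0.0
u -0.0512 v -0.0000 z 0.1521 F [ 0.2 -0.1  0.8] [-3.142  0.    -0.11 ] 16.25
```

```bash
for i in 1; do python3 -m handwheel '[{"dx":0,"dy":0,"dz":0.2,"wx":0,"wy":0,"wz":0,"claw":0},{"dx":0,"dy":0,"dz":0.1,"wx":0,"wy":0,"wz":0,"claw":0}]'; done | grep -E "pos|force:"
python3 -m handwheel '[{"dx":0,"dy":0,"dz":0.2,"wx":0,"wy":0,"wz":0,"claw":0},{"dx":0,"dy":0,"dz":0,"wx":0,"wy":0,"wz":0,"claw":0}]' | grep -E "pos|force:"
```

```text
position: [0.4599, -0.0839, 0.1495]
force: [-4.1, 1.0, 16.3]
finger_force: 8.0
position: [0.46, -0.0839, 0.1487]
force: [-11.6, 0.6, 38.6]
finger_force: 19.6
```

At the stop (z 0.149, force up to 39 N). Retreat and look.

```bash
python3 -m handwheel '[{"dx":0,"dy":0,"dz":-1,"wx":0,"wy":0,"wz":0,"claw":0},{"dx":0,"dy":0,"dz":-3,"wx":0,"wy":0,"wz":0,"claw":0},{"dx":0,"dy":0,"dz":-4,"wx":0,"wy":0,"wz":0,"claw":0},{"dx":0,"dy":0,"dz":-4,"wx":0,"wy":0,"wz":0,"claw":0},{"dx":0,"dy":0,"dz":0,"wx":0,"wy":0,"wz":0,"claw":0},{"dx":0,"dy":0,"dz":0,"wx":0,"wy":0,"wz":0,"claw":0}]' | head -2
python3 -c "
from h import *
import cv2
uz();g=optics.grab_frame('side');cv2.imwrite('pics/p6.png',cv2.resize(g['frame'][120:240,170:320],(750,600)))
y=np.array([-X[1],X[0],0])
for a in 0,.1:
  h=C+X*(.085-.14*np.cos(a)+.004*np.sin(a))+[0,0,.138+.14*np.sin(a)+.004*np.cos(a)];p=proj(g,h+.035*y);print(a,p,(p-[170,120])*5)"
```

```text
clock: 17.5
position: [0.4595, -0.0839, 0.2668]
u -0.0513 v 0.0000 z 0.2668 F [-0.2 -0.4 -0.6] [ 3.142  0.    -0.11 ] 17.5
0 [288.6 174.5] [593.  272.5]
0.1 [288.3 168.4] [591.5 242. ]
```

View pics/p6.png

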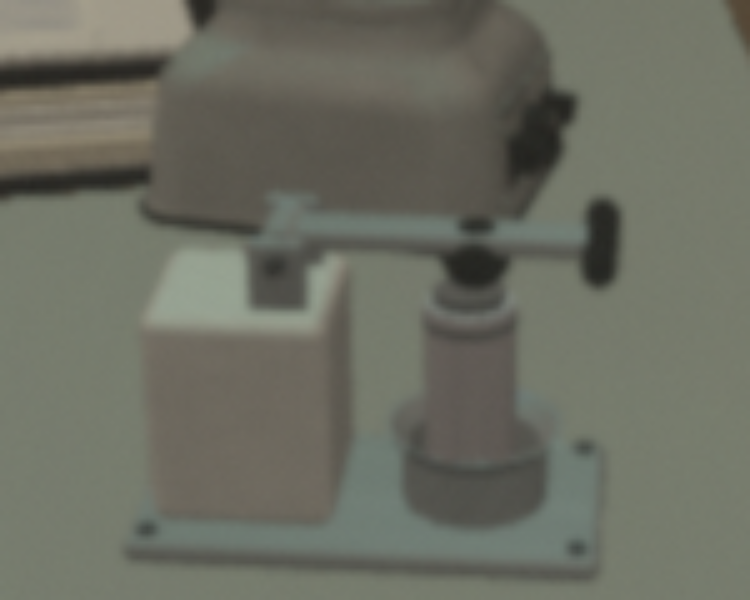

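Clamp level: near end of the handle at (598,275), predicted (593,272) when closed. The cartridge is upright under the pad, and the robot is clear.

```bash
python3 -c "
from workcell import job_done
print(job_done())"
```

```text
the job is handed in; nothing more can be done
None
```

The tall round cartridge stands upright in the cradle with the clamp pressed to its stop over it, and the robot is clear; I handed the job in at about 17.5 s, and no verdict came back.

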